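# Refit the turret of the cell changer on its drive spindle

## Robot

A 7-joint arm with a two-finger parallel gripper is mounted at the origin on a cart in front of the work surface, level with it; the furniture and walls round the work are solid. World frame = base frame: x ahead of the robot, y to its left, z up, the work surface at z = 0. Lengths are in m, angles in rad, forces in N, time in s.
With the tool pointing down it reaches from about 0.4 to 0.85 m from the base axis. Payload 4.5 kg.
Tool frame: the origin (TCP) lies at the very end of the fingers, on their centre line; the grasp point (between the pads) lies 19 mm behind it (r.grip_point_offset is the distance from the TCP to the grasp point, in m); y points along the fingers, x is the direction in which the jaws open and shut, and the axes are right-handed (so a half turn about y gives the same grasp; the last joint's range is limited). The gripper opens to 88 mm and grips with 3 to 60 N. Pads are 18 mm wide; open, the fingers measure 123 mm over their backs; the gripper's body (75 mm by 187 mm) begins 45 mm behind the grasp point.
Start: joints at [-1.253, 0.689, -0.195, 1.565, 0.157, 0.902, -0.215], TCP at [0.175, 0.6, 0.239] pointing down, gripper open.
Joint ranges: [-3.01, 3.01], [-0.46, 2.08], [-1.47, 1.51], [0.13, 2.56], [-1, 4.14], [0.04, 2.09], [-2.66, 2.66]. Speed limits (rad/s): [2.57, 2.57, 3.14, 3.14, 3.14, 3.14, 3.14].

## Interface

Orientations are given as a unit quaternion [x, y, z, w].
In Python, from plant import get_state, snapshot, camera_params, job, r gives the robot as it stands.
- The arm moves only by the tool carry_out, never from a script. Its arguments are lists of equal length, an entry for each row: "offset": the shift along the world's x, y, z in m, a list of three; "twist": the turn about the world's z in degrees. In form: {"offset": [[tx, ty, tz], ...], "twist": [twist, ...]}. A call has 1 to 8 rows; each row shifts and turns the commanded pose from where the row before left it; what a row does not reach is not made up. A row lasts 1/8 s, in which the tool goes at most 62.5 mm and 10.7 degrees, less where a joint would pass 70% of its speed; a pose out of reach is approached as far as the arm can. A call with a gripper value outside its range is refused whole. "grip" is the finger opening in m, from 0 to 0.0881, set as the call begins (left out, the last holds). The fingers move at their own pace and stop on an object; "newtons" is the grip in N (left out, the last holds). Time passes only in rows, so rows that do not move let the fingers close. It gives the time, the measured TCP pose, the force and the opening at its end, in the units of the state.
- get_state(): the state, without advancing time (a new reading comes with each control period).
- snapshot(name): name is "side" or "top"; returns the picture (420x560x3 uint8, red, green, blue); there is no depth.
- camera_params(name): a dict with "camera_matrix" (3x3 intrinsics, pixels), "dist_coeffs" ([k1, k2, p1, p2, k3] as OpenCV has them; the pictures are not rectified), "eye" and "orientation" of the camera in the world. Camera axes: x right, y up, looking along -z (the intrinsics and any distortion apply to the point x, -y, -z); pixel columns grow to the right and rows downward; lengths in m; the calibration is good to about 2 mm. A picture is of the moment at which its call begins. camera_params takes no time and is no camera call.
- job.finish_job(): hands the job in, once; it reports no verdict.
The state is a dict: "clock": time; "q": joint angles; "qd": joint speeds; "joint_torque": joint torques, N m; "tool_pos": TCP position; "eef_rot": TCP orientation; "contact_force": force on the tool from outside, world axes, zero at the start; "moment": the same for the moment, N m; "opening": opening from 0.0 (shut) to 1.0 (fully open).
Only numpy, scipy, OpenCV 4.12 (cv2) and the standard library are available. Lean on these libraries where they do the work, as an engineer would, in place of code of your own. Each camera call takes 0.05 s, during which the arm holds its last target. There are 200 camera calls.

## Task

Put the cell changer back together: stand the four-pocket turret on its base under the arm, then drop the square spindle from its stand down through the arm and the turret. Press it lightly and turn it until its foot falls into the drive and the knob sits fully home on the arm, never forcing it, and leave the cells, the bottle and the other things alone.

Things in the scene. Friction and masses are not known exactly. Their poses are not given: they have to be found in the camera images.
- cell_changer: Fixed machine: white housing, top 38 mm up, from 64 mm ahead (-x) to 96 mm behind its origin, 60 mm to each side. A column at the back (x 66 to 92 mm) carries an arm 30 mm wide, from 99 to 112 mm up, reaching forward over the turret's place to a round nose of 15 mm radius about the axis; free at front and sides. Origin: on the axis at the bench; x from nose to column, z up.
- bush_top (a point): On the axis, top rim of the brass bush in the arm's nose, 115 mm above the bench; bush outside 29 mm, round bore 18.6 mm right through, 3 mm 45 degree lead-in; the bearing surfaces are slippery. The spindle's collar rests on this rim when fully home; with the foot standing on the drive, not engaged, the collar stays about 14 mm above it.
- changer_deck (a point): On the axis at the housing's top (38 mm up): the turret's underside stands here. 2 mm below it lies the drive, a steel hub with a square socket 14 mm wide, 22 mm deep. It has stopped at an unknown angle (no reading gives it; repeats every 90 degrees), is stiff (0.12 N m) and does not follow a lightly pressed spindle, which drops in only within about 10 degrees.
- turret: Loose, 0.24 to 0.39 kg. Disc 114 mm wide, 5 mm thick; four open square pockets, walls 24 mm high, at +x, -x, +y, -y; in the middle a square hub 40 mm wide, faces square to x and y, 56 mm high, upper 32 mm free to grip; in it a square bore 13.8 mm wide right through, parallel to the hub, 5 mm lead-in on top. Origin: centre of underside, z up. Fits under the arm with 5 mm to spare above.
- spindle: Loose steel spindle, 0.17 kg, 135 mm, upright in its stand (leans up to 3 degrees). Along its z from the foot: bar 12 mm square to 70 mm, blunt foot; round journal 17 mm wide to 93 mm; collar 29 mm wide to 97 mm; black knob to 135 mm, 34 mm along x, 24 mm along y, grip flats facing +y and -y, parallel to the bar's sides. Origin: centre of the foot's end.
- spindle_foot (a point): Centre of the spindle's foot end (the spindle's origin). Fully home it lies 16 mm below changer_deck; standing on the drive, not engaged, about 2 mm below changer_deck.
- spindle_stand: Fixed grey block, 56 x 56 x 40 mm, with a round upright hole 18.6 mm wide in its middle, its floor 6 mm above the bench; the spindle stands in it. Origin: centre of the underside.
- cell_a: Empty clear square sample cell, 28 x 28 x 66 mm, upright; origin: centre of its underside. Leave alone.
- cell_b: Another such cell. Leave alone.
- cell_c: Another such cell. Leave alone.
- sample_bottle: Open white wide-mouth bottle with a tape band, 71 mm across, 148 mm high, upright; origin: centre of its underside. Leave alone.
- bottle_cap: White ribbed screw cap, 63 mm across and 31 mm high; origin: centre of its underside. Leave alone.
- forceps: Steel forceps lying flat, 119 x 12 x 9 mm, long along its x; origin: centre of its underside. Leave alone.
Not all that is in view belongs to the job. Several things have the shape of the spindle; the one meant has the colours described above.

How it is judged:
By the outcome, as a careful person would: the job done as asked, in the order asked, and still so for the second after the job is handed in, with the robot touching nothing.
It also fails if it takes over 67 s, if anything falls off the work surface, if the arm or the gripper's body presses on something with over 40 N, if the wrist force passes 120 N, or if a joint passes its speed limit or range.

## Working session

There is one attempt and no reset: what is moved stays moved. The work goes in short steps, Python scripts to look and compute and a tool call to move; the robot and the scene stay as the last step left them, time stands still between calls to the robot, and variables do not carry over. Pictures are saved under pics/ and viewed, about 8 in all and at most 12, crops included, and the job is handed in when it is done.

Besides the shell and the picture viewer there is one more tool, called after "Call:" by a JSON object that holds its "api" and its "payload". carry_out: Moves the arm, as the interface text tells. Its arguments: {"type":"object","properties":{"offset":{"type":"array"},"twist":{"type":"array"},"grip":{"type":"number"},"newtons":{"type":"number"}},"required":["offset","twist"]}

```bash
mkdir -p pics; cat > h.py <<'E'
import numpy as np, cv2
from scipy.spatial.transform import Rotation as R
from plant import get_state, snapshot, camera_params, job, r
def cam(n):
    c=camera_params(n); return np.array(c["camera_matrix"]),np.array(c["dist_coeffs"]),np.array(c["eye"]),R.from_quat(c["orientation"]).as_matrix()
def ray(n,uv):
    K,d,e,M=cam(n); p=cv2.undistortPoints(np.array(uv,float).reshape(-1,1,2),K,d).reshape(-1,2)
    v=np.c_[p[:,0],-p[:,1],-np.ones(len(p))]@M.T
    return e,v/np.linalg.norm(v,axis=1)[:,None]
def onz(n,uv,z):
    e,v=ray(n,uv); return e+v*((z-e[2])/v[:,2])[:,None]
def tri(a,uva,b,uvb):
    e1,v1=ray(a,uva);e2,v2=ray(b,uvb);v1=v1[0];v2=v2[0]
    t=np.linalg.lstsq(np.c_[v1,-v2],e2-e1,rcond=None)[0]
    p,q=e1+t[0]*v1,e2+t[1]*v2; return (p+q)/2,np.linalg.norm(p-q)
def proj(n,P):
    K,d,e,M=cam(n); X=(np.atleast_2d(P)-e)@M; X=X*[1,-1,-1]
    return cv2.projectPoints(X.reshape(-1,1,3),np.zeros(3),np.zeros(3),K,d)[0].reshape(-1,2)
def save(n,f,crop=None,s=1):
    im=snapshot(n); cv2.imwrite('pics/raw_'+f,im[:,:,::-1])
    if crop: x0,y0,x1,y1=crop; im=im[y0:y1,x0:x1]
    im=cv2.resize(im,None,fx=s,fy=s,interpolation=cv2.INTER_CUBIC); cv2.imwrite('pics/'+f,im[:,:,::-1])
E
python3 - <<'E'
from h import *
save('top','t0.png',s=1.4); save('side','s0.png',s=1.4)
for n in('top','side'):
    K,d,e,M=cam(n);print(n,K[0,0],d,e,-M[:,2],M[:,0])
s=get_state();print(s["tool_pos"],s["eef_rot"],s["opening"],s["clock"],r.grip_point_offset)
E
```

```text
top 498.2825708558725 [-0.08048922  0.          0.          0.          0.        ] [ 0.33315861 -0.17702931  1.18029345] [ 0.17376477 -0.00151439 -0.98478602] [-0.02580782 -0.99966237 -0.00301651]
side 486.6723190746163 [-0.05912132  0.          0.          0.          0.        ] [ 0.17781518 -1.09193097  0.45321062] [ 0.33846236  0.876381   -0.34263621] [ 0.93580648 -0.35162389  0.02503754]
[0.17488275 0.59944538 0.23800168] [ 0.56605426  0.4238366  -0.42472087 -0.56529399] 1.0031913975164293 0.1 0.0187
```

View pics/t0.png

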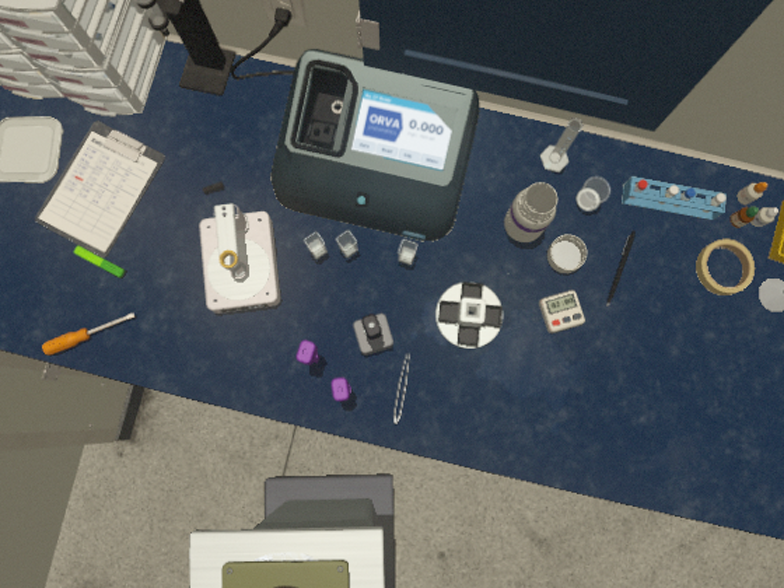

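View pics/s0.png

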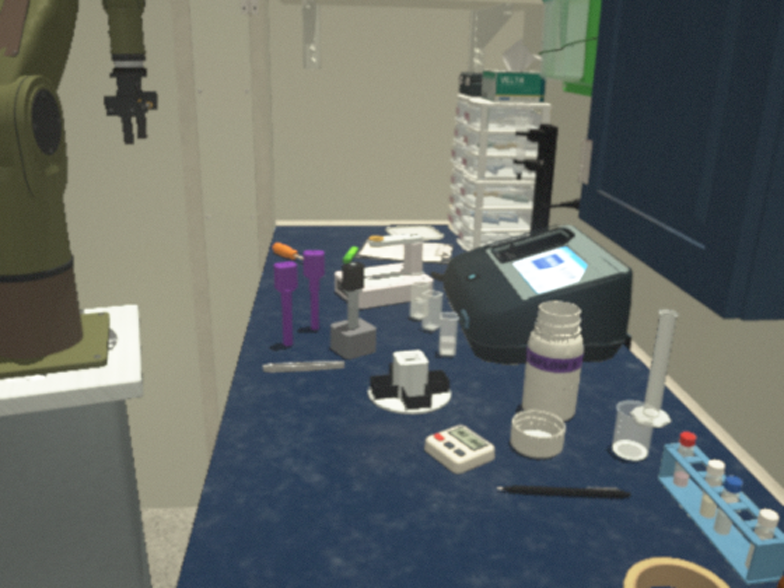

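Top view (pixels at 1.4x scale): changer (238,260) with its brass bush at (228,258), turret (470,315). There are three spindle-shaped things: black-knobbed steel in a grey stand (373,325), and purple ones at (308,352) and (341,390). The black one fits the description. I'll confirm it in an enlarged crop and measure.

```bash
python3 - <<'E'
from h import *
T=cv2.imread('pics/raw_t0.png'); S=cv2.imread('pics/raw_s0.png')
a=cv2.resize(T[200:262,245:293],(384,496),interpolation=cv2.INTER_CUBIC)
b=cv2.resize(S[180:260,220:280],(372,496),interpolation=cv2.INTER_CUBIC)
cv2.imwrite('pics/c0.png',np.hstack([a,b]))
hsv=cv2.cvtColor(T,cv2.COLOR_BGR2HSV)
def blobs(m,x0,y0,x1,y1,amin=15):
    z=np.zeros_like(m); z[y0:y1,x0:x1]=m[y0:y1,x0:x1]
    return [c for c in sorted(cv2.findContours(z,cv2.RETR_EXTERNAL,cv2.CHAIN_APPROX_NONE)[0],key=cv2.contourArea,reverse=True) if cv2.contourArea(c)>amin]
br=cv2.inRange(hsv,(15,80,80),(35,255,255))
for c in blobs(br,140,160,190,210): print('bush',cv2.contourArea(c),cv2.minEnclosingCircle(c),onz('top',[cv2.minEnclosingCircle(c)[0]],.115))
wh=cv2.inRange(hsv,(0,0,120),(179,70,255))
# turret: anything not blue bench
nb=cv2.bitwise_not(cv2.inRange(hsv,(95,90,0),(130,255,255)))
for c in blobs(wh,305,195,365,255): print('white',cv2.contourArea(c),cv2.boundingRect(c),cv2.minAreaRect(c))
c=max(blobs(wh,305,195,365,255),key=lambda c:cv2.boundingRect(c)[2])
h=cv2.convexHull(c); P=onz('top',h.reshape(-1,2),.005)
A=np.c_[2*P[:,:2],np.ones(len(P))];s=np.linalg.lstsq(A,(P[:,:2]**2).sum(1),rcond=None)[0]
print('disc',s[:2],np.sqrt(s[2]+s[0]**2+s[1]**2))
# housing outline
for c in blobs(wh,135,140,205,225,300): 
    w=onz('top',c.reshape(-1,2),.038)[:,:2].astype(np.float32); print('housing',cv2.minAreaRect(w), cv2.minAreaRect(c))
E
```

```text
bush 115.5 ((162.90505981445312, 184.72784423828125), 6.50478982925415) [[0.58275918 0.07156429 0.115     ]]
white 748.0 (311, 202, 47, 47) ((331.20587158203125, 222.3235321044922), (39.78767395019531, 47.676605224609375), 30.963756561279297)
white 137.5 (341, 233, 16, 15) ((348.5, 240.0), (14.0, 15.0), 90.0)
disc [ 0.50047543 -0.31489228] 0.05738987740933549
housing ((0.6081323623657227, 0.0741359144449234), (0.1837102621793747, 0.12289928644895554), 6.095902919769287) ((169.5236053466797, 182.49777221679688), (75.89468383789062, 51.670955657958984), 84.5596694946289)
```

View pics/c0.png

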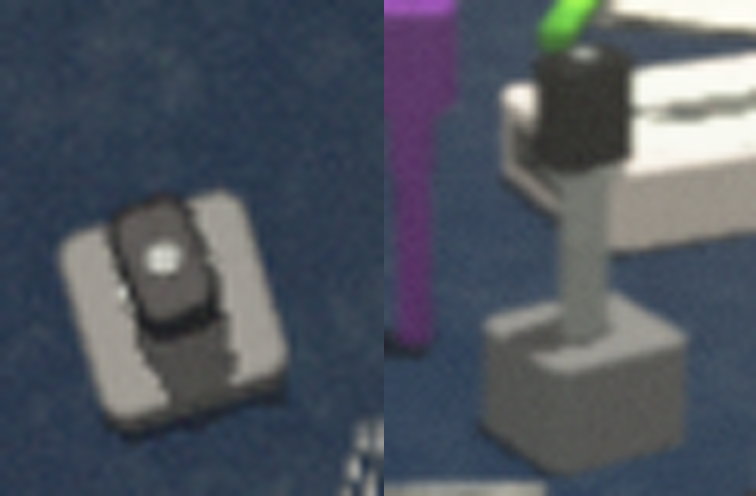

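The crop confirms it: black knob on a steel shaft in the grey stand, with purple decoys nearby. The knob-top dot is at top pixel (265.3,232.3) and side pixel (252.4,188.4). Next I'll measure yaws and positions.

```bash
python3 - <<'E'
from h import *
T=cv2.imread('pics/raw_t0.png')
print('knob tri',tri('top',[[265.25,232.25]],'side',[[252.4,188.4]]), onz('top',[[265.25,232.25]],.141))
k=np.array([[147,208],[180,312]])/8+[245,200]; w=onz('top',k,.141); d=w[1]-w[0]; print('knob long',w,np.degrees(np.arctan2(d[1],d[0])))
a=cv2.resize(T[200:251,308:362],None,fx=7,fy=7,interpolation=cv2.INTER_CUBIC)
b=cv2.resize(T[140:225,138:202],None,fx=6,fy=6,interpolation=cv2.INTER_CUBIC)
o=np.zeros((max(a.shape[0],b.shape[0]),a.shape[1]+b.shape[1],3),np.uint8);o[:a.shape[0],:a.shape[1]]=a;o[:b.shape[0],a.shape[1]:]=b
cv2.imwrite('pics/c1.png',o);print(o.shape,a.shape)
# black pockets
g=cv2.cvtColor(T,cv2.COLOR_BGR2GRAY)
e=np.zeros_like(g);cv2.circle(e,(335,224),22,255,-1)
m=cv2.bitwise_and(cv2.inRange(g,0,80),e)
for c in cv2.findContours(m,cv2.RETR_EXTERNAL,cv2.CHAIN_APPROX_NONE)[0]:
    if cv2.contourArea(c)>20: print(cv2.contourArea(c),cv2.minAreaRect(c))
s=get_state();M=R.from_quat(s["eef_rot"]).as_matrix();print('tool x',M[:,0],'y',M[:,1])
E
```

```text
knob tri (array([ 0.46906995, -0.15234208,  0.14089619]), np.float64(0.001494688785652911)) [[ 0.46832845 -0.15215343  0.141     ]]
knob long [[ 0.48169057 -0.14849403  0.141     ]
 [ 0.45394738 -0.15655898  0.141     ]] -163.79083115237646
(510, 762, 3) (357, 378, 3)
28.5 ((334.03076171875, 239.2538604736328), (14.263994216918945, 13.147682189941406), 7.125016689300537)
20.5 ((351.0577087402344, 225.7115478515625), (11.374736785888672, 15.100942611694336), 11.309932708740234)
26.0 ((335.90863037109375, 206.7208251953125), (9.547103881835938, 14.534398078918457), 85.91438293457031)
tool x [ 0.27994944  0.96001334 -0.00164555] y [-3.55291451e-04 -1.61047776e-03 -9.99998640e-01]
```

View pics/c1.png

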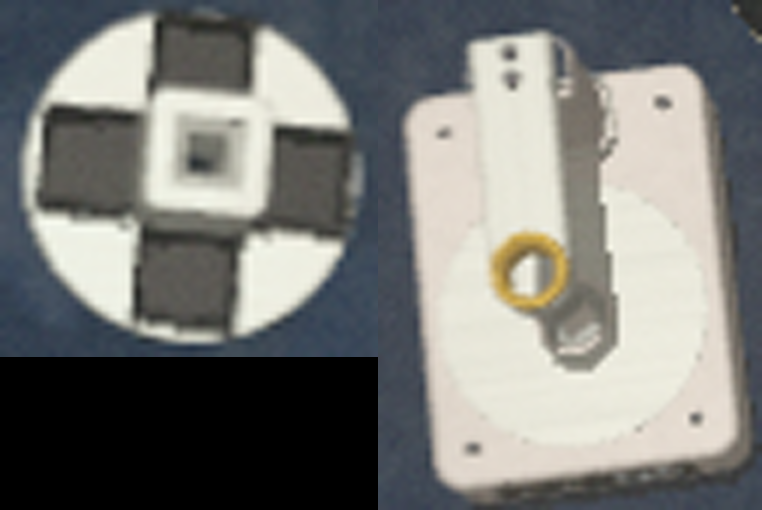

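Left: turret with its hub and pockets, about 5° off. Right: changer with bush, deck circle and four screws. Computing its yaw and axis.

```bash
python3 - <<'E'
from h import *
ang=lambda a,b:np.degrees(np.arctan2(*(b-a)[1::-1]))
C=lambda p:(np.array(p,float)-[378,0])/6+[138,140]
w=onz('top',C([[445,132],[663,103],[697,418],[474,448]]),.038)
print('screws',w.round(4),'sides',ang(w[3],w[0]),ang(w[2],w[1]),ang(w[1],w[0])-90,ang(w[2],w[3])-90)
print('centre deck',onz('top',C([[574,316]]),.038),'bush',onz('top',C([[530,270]]),.115))
a=onz('top',C([[490,255],[470,50],[566,240],[549,35]]),.112);print('arm',ang(a[0],a[1]),ang(a[2],a[3]),a.round(4))
t=lambda p:np.array(p,float)/7+[308,200]
h=onz('top',t([[149,90],[272,97],[267,215],[143,208]]),.056);print('hub',h.round(4),h.mean(0),ang(h[3],h[0]),ang(h[2],h[1]),ang(h[1],h[0])-90,ang(h[2],h[3])-90)
print('bore top',onz('top',t([[208,152]]),.056))
p=onz('top',t([[158,16],[251,24],[350,133],[342,237],[232,332],[135,325],[40,210],[46,107]]),.024);
print('pockets',ang(p[5],p[0]),ang(p[4],p[1]),ang(p[2],p[7])-90,ang(p[3],p[6])-90,p.mean(0))
E
```

```text
screws [[0.6573 0.1235 0.038 ]
 [0.6666 0.0364 0.038 ]
 [0.5392 0.0221 0.038 ]
 [0.5297 0.1095 0.038 ]] sides 6.2929608379376285 6.403222395016124 6.081524153697913 6.252249017492673
centre deck [[0.58112754 0.07081359 0.038     ]] bush [[0.58211774 0.07060316 0.115     ]]
arm 6.591299209770176 5.5023060124061045 [[0.5889 0.0863 0.112 ]
 [0.6678 0.0954 0.112 ]
 [0.5938 0.0581 0.112 ]
 [0.6727 0.0657 0.112 ]]
hub [[ 0.5202 -0.2976  0.056 ]
 [ 0.5168 -0.3378  0.056 ]
 [ 0.478  -0.3343  0.056 ]
 [ 0.4814 -0.294   0.056 ]] [ 0.4991123  -0.31594296  0.056     ] -5.3669655276567285 -5.233697102185387 -4.81707765289498 -4.80388830016355
bore top [[ 0.49921997 -0.31601794  0.056     ]]
pockets -6.696942795451542 -6.242765771649298 -6.473010020578698 -6.697783718398668 [ 0.49717402 -0.31507901  0.024     ]
```

Call:
{"api": "carry_out", "payload": {"offset": [[0.035,-0.045,0],[0.035,-0.045,0],[0.035,-0.045,0],[0.035,-0.045,0],[0.035,-0.045,0],[0.035,-0.045,0],[0.035,-0.045,0],[0.035,-0.045,0]], "twist": [1.35,1.35,1.35,1.35,1.35,1.35,1.35,1.35]}}

```text
clock: 1.1
tool_pos: [0.4558, 0.2384, 0.2385]
eef_rot: [-0.523, -0.476, 0.476, 0.523]
contact_force: [-0.1, 0.5, 0.4]
opening: 1.0
```

Call:
{"api": "carry_out", "payload": {"offset": [[0.005,-0.055,0],[0.005,-0.055,0],[0.005,-0.055,0],[0.005,-0.055,0],[0.005,-0.055,0],[0.005,-0.055,0],[0.005,-0.055,0],[0.005,-0.055,0]], "twist": [0,0,0,0,0,0,0,0]}}

```text
clock: 2.1
tool_pos: [0.4948, -0.2017, 0.2385]
eef_rot: [-0.523, -0.476, 0.476, 0.523]
contact_force: [1.2, -0.4, 0.8]
opening: 1.002
```

Call:
{"api": "carry_out", "payload": {"offset": [[0.002,-0.04,0],[0.002,-0.04,0],[0.001,-0.034,-0.02],[0,0,-0.04],[0,0,-0.04],[0,0,-0.04],[0,0,-0.03],[0,0,-0.01]], "twist": [0,0,0,0,0,0,0,0]}}

```text
clock: 3.1
tool_pos: [0.4987, -0.3133, 0.0568]
eef_rot: [-0.522, -0.475, 0.476, 0.524]
contact_force: [0.3, 0.3, -0.3]
opening: 1.002
```

```bash
python3 - <<'E'
from h import *
save('side','s1.png',crop=(240,200,350,310),s=5); s=get_state();print(s["tool_pos"],s["contact_force"])
E
```

```text
[ 0.49890667 -0.31334326  0.05669492] [ 0.44099776 -0.30803649 -0.06397495]
```

View pics/s1.png

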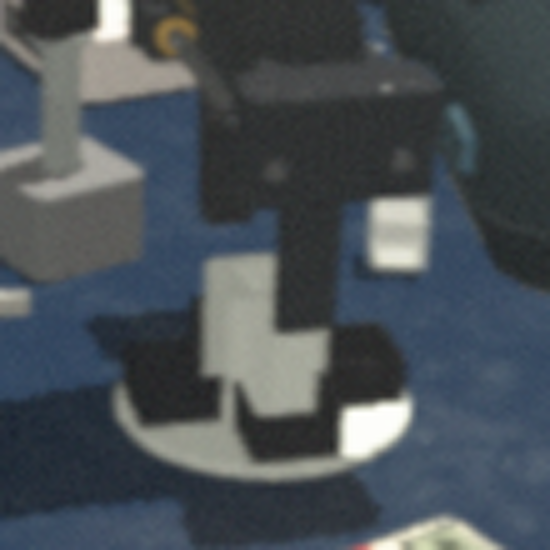

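The side view shows the fingers astride the hub with the body clear of the stand. Descend and grip.

Call:
{"api": "carry_out", "payload": {"offset": [[0.0007,-0.002,-0.014],[0,0,-0.0135],[0,0,0]], "twist": [0,0,0]}}

```text
clock: 3.52
tool_pos: [0.5001, -0.3158, 0.0305]
eef_rot: [-0.523, -0.475, 0.476, 0.524]
contact_force: [-0.2, -0.2, 0.1]
opening: 1.001
```

Call:
{"api": "carry_out", "payload": {"offset": [[0,0,0],[0,0,0],[0,0,0],[0,0,0],[0,0,0],[0,0,0]], "twist": [0,0,0,0,0,0], "grip": 0.03, "newtons": 25}}

```text
clock: 4.28
tool_pos: [0.5007, -0.3161, 0.0313]
eef_rot: [0.523, 0.476, -0.476, -0.523]
contact_force: [-0.2, -1.0, 1.0]
opening: 0.449
```

Call:
{"api": "carry_out", "payload": {"offset": [[0,0,0.01],[0,0,0.03],[0,0,0.04],[0,0,0.04],[0,0,0.04],[0,0,0.02],[0,0,0]], "twist": [0,0,0,0,0,0,0]}}

```text
clock: 5.15
tool_pos: [0.5013, -0.3163, 0.2129]
eef_rot: [0.524, 0.476, -0.475, -0.522]
contact_force: [0.7, -0.6, -3.2]
opening: 0.452
```

Call:
{"api": "carry_out", "payload": {"offset": [[-0.002,0.03,0],[-0.002,0.05,0],[-0.002,0.055,0],[-0.002,0.055,0],[-0.002,0.055,0],[-0.002,0.055,0],[-0.003,0.05,0],[-0.003,0.026,0]], "twist": [1.5,1.5,1.5,1.5,1.5,1.4,1.4,1.4]}}

```text
clock: 6.15
tool_pos: [0.4814, 0.0633, 0.2103]
eef_rot: [-0.47, -0.528, 0.528, 0.471]
contact_force: [0.3, -1.2, -1.7]
opening: 0.454
```

```bash
cat >> h.py <<'E'
def st():
    s=get_state();M=R.from_quat(s["eef_rot"]).as_matrix()
    print(round(s["clock"],2),np.round(s["tool_pos"],4),'yaw',round(np.degrees(np.arctan2(M[1,0],M[0,0])),2),'tool z-tilt',np.round(M[:,1],4),'F',np.round(s["contact_force"],2),'M',np.round(s["moment"],3),'op',round(s["opening"],3))
E
python3 - <<'E'
from h import *
save('side','s2.png',crop=(200,80,340,220),s=4.2);save('top','t2.png'); st()
E
```

```text
6.25 [0.4814 0.064  0.2105] yaw 96.64 tool z-tilt [-0.0019  0.0023 -1.    ] F [ 0.5  -0.56 -2.53] M [ 0.044 -0.045  0.045] op 0.452
```

View pics/s2.png

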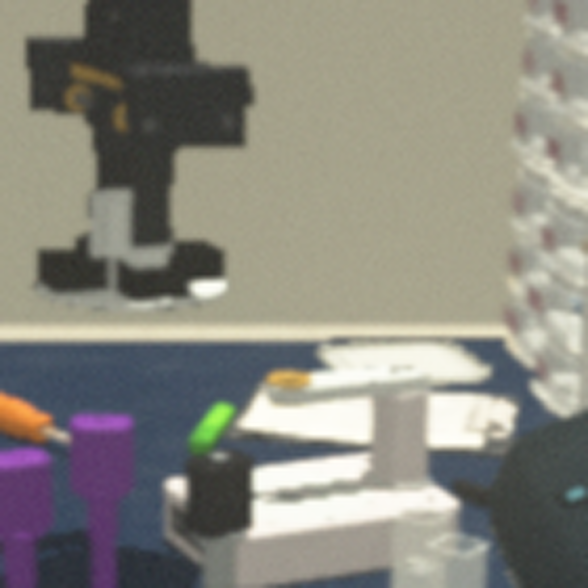

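Turret is held level and the way is clear. Correct laterally and descend to 2.5 mm above deck height, in front of the nose.

Call:
{"api": "carry_out", "payload": {"offset": [[0.0005,-0.004,-0.02],[0,0,-0.035],[0,0,-0.035],[0,0,-0.03],[0,0,-0.015],[0,0,-0.004],[0,0,0]], "twist": [-0.4,0,0,0,0,0,0]}}

```text
clock: 7.12
tool_pos: [0.4831, 0.0553, 0.0721]
eef_rot: [-0.474, -0.524, 0.525, 0.474]
contact_force: [-0.3, 0.2, -2.7]
opening: 0.452
```

```bash
python3 - <<'E'
from h import *
save('side','s3.png',crop=(215,140,325,225),s=6); st()
E
```

```text
7.17 [0.4834 0.0555 0.0725] yaw 95.79 tool z-tilt [ 3.e-04 -1.e-04 -1.e+00] F [-0.07  0.48 -2.54] M [-0.002  0.034 -0.053] op 0.455
```

View pics/s3.png

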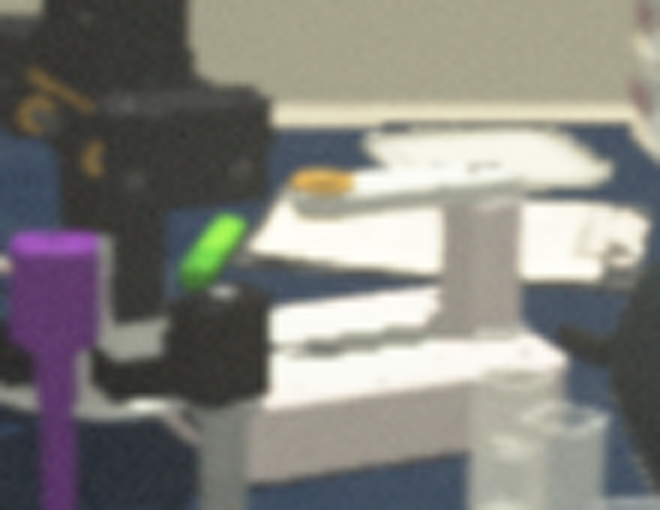

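Call:
{"api": "carry_out", "payload": {"offset": [[0,0,0],[0,0,0]], "twist": [0,0]}}

```text
clock: 7.42
tool_pos: [0.4835, 0.056, 0.0727]
eef_rot: [0.474, 0.525, -0.524, -0.474]
contact_force: [0.2, 0.2, -1.6]
opening: 0.453
```

```bash
cat >> h.py <<'E'
def rel():
    s=get_state();u=np.array([np.cos(np.radians(6.25)),np.sin(np.radians(6.25))]);d=np.array(s["tool_pos"][:2])-[.582,.071]
    print('along %.4f lat %.4f'%(d@u,d@[-u[1],u[0]]))
E
python3 -c "
from h import *
st();rel()"
```

```text
7.42 [0.4835 0.056  0.0727] yaw 95.83 tool z-tilt [ 1.e-03  3.e-04 -1.e+00] F [ 0.17  0.17 -1.58] M [ 0.022  0.012 -0.011] op 0.453
along -0.0995 lat -0.0042
```

Call:
{"api": "carry_out", "payload": {"offset": [[-0.0005,0.0042,-0.0013],[0.015,0.0016,0],[0.015,0.0016,0],[0,0,0],[0,0,0]], "twist": [0.4,0,0,0,0]}}

```text
clock: 8.05
tool_pos: [0.5116, 0.0634, 0.0708]
eef_rot: [-0.472, -0.526, 0.527, 0.472]
contact_force: [-0.4, -0.6, -1.9]
opening: 0.453
```

```bash
python3 -c "
from h import *
st();rel()"
```

```text
8.05 [0.5116 0.0634 0.0708] yaw 96.26 tool z-tilt [-1.4e-03 -3.0e-04 -1.0e+00] F [-0.4  -0.6  -1.88] M [-0.052  0.001  0.015] op 0.453
along -0.0708 lat 0.0001
```

Call:
{"api": "carry_out", "payload": {"offset": [[0.012,0.0013,0],[0.012,0.0013,0],[0.012,0.0013,0],[0.012,0.0013,0],[0.012,0.0013,0],[0,0,0]], "twist": [0,0,0,0,0,0]}}

```text
clock: 8.8
tool_pos: [0.5739, 0.0701, 0.0709]
eef_rot: [0.472, 0.527, -0.526, -0.472]
contact_force: [0.2, 0.2, -2.4]
opening: 0.45
```

```bash
python3 -c "
from h import *
st();rel()"
```

```text
8.8 [0.5739 0.0701 0.0709] yaw 96.21 tool z-tilt [ 1.3e-03  7.0e-04 -1.0e+00] F [ 0.2   0.16 -2.44] M [ 0.04   0.058 -0.007] op 0.45
along -0.0081 lat -0.0000
```

Call:
{"api": "carry_out", "payload": {"offset": [[0.0086,0.0009,0],[0,0,0],[0,0,-0.0015],[0,0,-0.001],[0,0,0]], "twist": [0,0,0,0,0]}}

```text
clock: 9.43
tool_pos: [0.581, 0.0708, 0.0693]
eef_rot: [-0.472, -0.526, 0.527, 0.472]
contact_force: [-1.4, -0.6, 6.1]
opening: 0.45
```

```bash
python3 - <<'E'
from h import *
st();rel()
save('side','s4.png',crop=(240,140,330,215),s=7)
E
```

```text
9.43 [0.581  0.0708 0.0693] yaw 96.25 tool z-tilt [ 1.e-04 -3.e-04 -1.e+00] F [-1.38 -0.59  6.14] M [0.004 0.339 0.004] op 0.45
along -0.0010 lat -0.0001
```

View pics/s4.png

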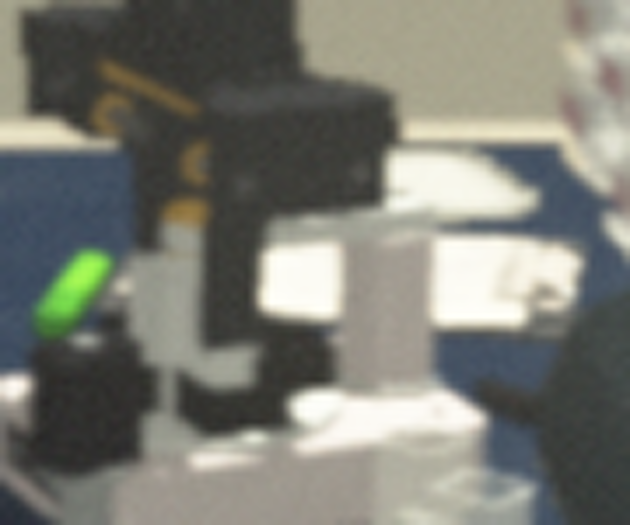

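The turret touches the deck (+8 N) under the arm. Unload slightly, advance about 1.5 mm, then release.

Call:
{"api": "carry_out", "payload": {"offset": [[0,0,0.0015],[0.0015,0.0002,0],[0,0,0],[0,0,-0.0005],[0,0,0]], "twist": [0,0,0,0,0]}}

```text
clock: 10.1
tool_pos: [0.5827, 0.071, 0.0694]
eef_rot: [-0.472, -0.526, 0.526, 0.472]
contact_force: [-0.2, 0.3, -2.2]
opening: 0.452
```

```bash
python3 - <<'E'
from h import *
st();rel()
E
```

```text
10.1 [0.5827 0.071  0.0694] yaw 96.24 tool z-tilt [-1.e-04  0.e+00 -1.e+00] F [-0.23  0.33 -2.19] M [-0.007  0.002 -0.013] op 0.452
along 0.0007 lat -0.0001
```

Call:
{"api": "carry_out", "payload": {"offset": [[0,0,-0.0005],[0,0,0],[0,0,0],[0,0,0],[0,0,0.02],[0,0,0.04],[0,0,0.05],[0,0,0.05]], "twist": [0,0,0,0,0,0,0,0], "grip": 0.07}}

```text
clock: 11.1
tool_pos: [0.5825, 0.0709, 0.2304]
eef_rot: [-0.472, -0.526, 0.527, 0.472]
contact_force: [1.1, 0.5, -0.1]
opening: 0.794
```

```bash
python3 - <<'E'
from h import *
for a in ([308,349],[341,386]):
  for b in ([314,254],[287,266]): print(a,b,tri('top',[np.array(a)/1.4],'side',[np.array(b)/1.4]))
# bore seen through the bush
im=snapshot('top');cv2.imwrite('pics/raw_t5.png',im[:,:,::-1])
st()
E
```

```text
[308, 349] [314, 254] (array([ 0.43448874, -0.05526539,  0.13118695]), np.float64(0.0026893619329637513))
[308, 349] [287, 266] (array([ 0.4138126 , -0.04950251,  0.11333148]), np.float64(0.04800343084912867))
[341, 386] [314, 254] (array([ 0.39833638, -0.11050129,  0.14927188]), np.float64(0.0411250030117758))
[341, 386] [287, 266] (array([ 0.37869567, -0.10442606,  0.13079589]), np.float64(0.0008714240613172629))
11.15 [0.5861 0.0721 0.2371] yaw 96.22 tool z-tilt [ 0.0108  0.0025 -0.9999] F [ 0.12 -0.15  2.7 ] M [ 0.007 -0.07  -0.017] op 0.793
```

Call:
{"api": "carry_out", "payload": {"offset": [[-0.0142,-0.0279,0],[-0.0142,-0.0279,0],[-0.0142,-0.0279,0],[-0.0142,-0.0279,0],[-0.0142,-0.0279,0],[-0.0142,-0.0279,0],[-0.0142,-0.0279,0],[-0.0142,-0.0279,0]], "twist": [1.25,1.25,1.25,1.25,1.25,1.25,1.25,1.25], "grip": 0.05}}

```text
clock: 12.15
tool_pos: [0.4686, -0.1531, 0.2289]
eef_rot: [0.424, 0.566, -0.566, -0.424]
contact_force: [0.8, 0.1, -0.2]
opening: 0.568
```

Call:
{"api": "carry_out", "payload": {"offset": [[0,0,-0.03],[0,0,-0.03],[0,0,-0.01],[0,0,0]], "twist": [0,0,0,0]}}

```text
clock: 12.65
tool_pos: [0.4691, -0.1519, 0.1588]
eef_rot: [-0.424, -0.566, 0.566, 0.425]
contact_force: [0.4, -0.2, -0.2]
opening: 0.572
```

```bash
python3 - <<'E'
from h import *
st()
save('side','s6.png',crop=(200,120,310,230),s=5)
im=cv2.imread('pics/raw_s6.png');a=cv2.resize(im[110:230,195:315],(480,480),interpolation=cv2.INTER_CUBIC)
t=snapshot('top');cv2.imwrite('pics/raw_t6.png',t[:,:,::-1]);b=cv2.resize(t[150:225,125:205,::-1],(480,480),interpolation=cv2.INTER_CUBIC)
cv2.imwrite('pics/c6.png',np.hstack([a,b])[:, :]) ; print(np.hstack([a,b]).shape)
cv2.imwrite('pics/c6.png',cv2.resize(np.hstack([a,b]),(800,400)))
E
```

```text
12.65 [ 0.4691 -0.1519  0.1588] yaw 106.27 tool z-tilt [-9.e-04  3.e-04 -1.e+00] F [ 0.42 -0.17 -0.15] M [0.046 0.007 0.03 ] op 0.572
(480, 960, 3)
```

View pics/c6.png

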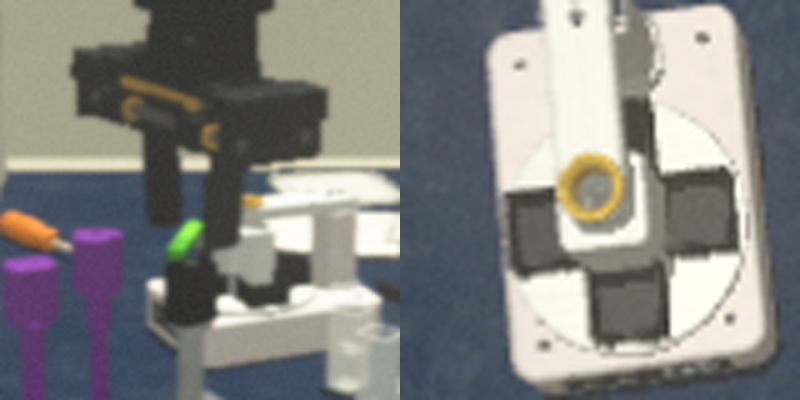

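The turret stands under the arm with its bore behind the bush, and the fingers are above the black knob. Descend and grip.

Call:
{"api": "carry_out", "payload": {"offset": [[0,0,-0.02],[0,0,-0.02],[0,0,-0.008],[0,0,0]], "twist": [0,0,0,0]}}

```text
clock: 13.25
tool_pos: [0.4694, -0.1521, 0.1113]
eef_rot: [0.424, 0.566, -0.566, -0.424]
contact_force: [0.2, 0.2, -0.3]
opening: 0.57
```

Call:
{"api": "carry_out", "payload": {"offset": [[0,0,0],[0,0,0],[0,0,0],[0,0,0],[0,0,0]], "twist": [0,0,0,0,0], "grip": 0.015, "newtons": 20}}

```text
clock: 13.88
tool_pos: [0.4696, -0.1523, 0.1113]
eef_rot: [0.425, 0.566, -0.565, -0.424]
contact_force: [0.1, 0.4, 5.4]
opening: 0.273
```

```bash
python3 -c "
from h import *
st()"
```

```text
13.88 [ 0.4696 -0.1523  0.1113] yaw 106.24 tool z-tilt [ 9.e-04 -2.e-04 -1.e+00] F [0.11 0.42 5.4 ] M [-0.069  0.06  -0.01 ] op 0.273
```

Call:
{"api": "carry_out", "payload": {"offset": [[0,0,0.01],[0,0,0.02],[0,0,0.03],[0,0,0.03],[0,0,0.03],[0,0,0.02],[0,0,0]], "twist": [0,0,0,0,0,0,0]}}

```text
clock: 14.75
tool_pos: [0.4696, -0.1523, 0.2521]
eef_rot: [0.425, 0.566, -0.565, -0.424]
contact_force: [-0.5, 0.4, -1.9]
opening: 0.272
```

Call:
{"api": "carry_out", "payload": {"offset": [[0.014,0.0279,0],[0.014,0.0279,0],[0.014,0.0279,0],[0.014,0.0279,0],[0.014,0.0279,0],[0.014,0.0279,0],[0.014,0.0279,0],[0.014,0.0279,0]], "twist": [-1.25,-1.25,-1.25,-1.25,-1.25,-1.25,-1.25,-1.25]}}

```text
clock: 15.75
tool_pos: [0.5805, 0.0716, 0.2493]
eef_rot: [-0.472, -0.525, 0.527, 0.473]
contact_force: [0.2, -0.6, -2.2]
opening: 0.273
```

Call:
{"api": "carry_out", "payload": {"offset": [[0,0,0],[0,0,0],[0,0,0]], "twist": [0,0,0]}}

```text
clock: 16.12
tool_pos: [0.5805, 0.0695, 0.2503]
eef_rot: [-0.472, -0.525, 0.527, 0.473]
contact_force: [-0.1, -0.6, -0.9]
opening: 0.277
```

```bash
python3 - <<'E'
from h import *
st();rel()
S=snapshot('side');T=snapshot('top');cv2.imwrite('pics/raw_s7.png',S[:,:,::-1]);cv2.imwrite('pics/raw_t7.png',T[:,:,::-1])
print(proj('side',[[.582,.071,.140],[.582,.071,.115]]),proj('top',[.582,.071,.115]))
a=cv2.resize(S[110:190,235:315,::-1],(640,640),interpolation=cv2.INTER_CUBIC)
cv2.imwrite('pics/c7.png',cv2.resize(a,(600,600)))
E
```

```text
16.12 [0.5805 0.0695 0.2503] yaw 96.15 tool z-tilt [-0.0016 -0.0012 -1.    ] F [-0.14 -0.58 -0.87] M [0.063 0.006 0.016] op 0.277
along -0.0016 lat -0.0014
[[268.25474637 160.10127972]
 [268.11215628 169.40388003]] [[163.15373711 185.05717332]]
```

View pics/c7.png

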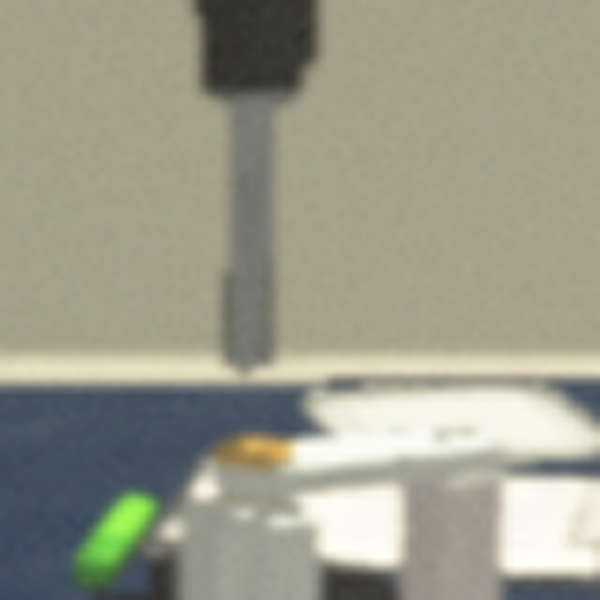

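```bash
python3 - <<'E'
from h import *
S=cv2.imread('pics/raw_s7.png').astype(int);g=S.sum(2)/3
for y in (130,136,142,148,151,154,157):
    row=g[y,250:286]; bg=np.median(row); w=np.clip(bg-row-15,0,None); w[np.abs(np.arange(250,286)-268)>7]=0
    print(y,(w*np.arange(250,286)).sum()/w.sum(), w.sum()/ (w.max()+1e-9))
hsv=cv2.cvtColor(S.astype(np.uint8),cv2.COLOR_BGR2HSV);m=cv2.inRange(hsv,(10,90,80),(30,255,255));m[:160]=0;m[180:]=0;m[:,:255]=0;m[:,285:]=0
c=np.argwhere(m);print(c.min(0),c.max(0),c.mean(0)[::-1])
s=get_state()["tool_pos"]
print(proj('side',[[s[0],s[1],z] for z in (.24,.2,.15)]))
E
```

```text
130 268.15172413793107 4.6774193546123835
136 268.0131578947368 4.356687897922674
142 268.0797636632201 4.424836601133664
148 267.5108055009823 5.6555555553670365
151 267.40417457305506 5.489583333161783
154 267.42541436464086 5.999999999801104
157 267.6403755868545 6.377245508867475
[168 264] [171 273] [268.64516129 169.70967742]
[[268.57628229 121.77114192]
 [268.33534159 137.39360718]
 [268.04365876 156.47861117]]
```

Call:
{"api": "carry_out", "payload": {"offset": [[0.0025,0.001,-0.01],[0,0,-0.012],[0,0,-0.004],[0,0,-0.004],[0,0,-0.004],[0,0,-0.003],[0,0,0]], "twist": [0,0,0,0,0,0,0]}}

```text
clock: 17.1
tool_pos: [0.5836, 0.072, 0.2138]
eef_rot: [-0.472, -0.526, 0.527, 0.472]
contact_force: [-0.3, -0.1, -3.2]
opening: 0.277
```

```bash
python3 -c "
from h import *
st();rel()"
```

```text
17.1 [0.5836 0.072  0.2138] yaw 96.24 tool z-tilt [-2.e-04  0.e+00 -1.e+00] F [-0.34 -0.1  -3.21] M [ 0.017  0.032 -0.016] op 0.277
along 0.0017 lat 0.0008
```

Foot is inside the bush with no contact. Go on toward the turret's bore.

Call:
{"api": "carry_out", "payload": {"offset": [[0,0,-0.004],[0,0,-0.004],[0,0,-0.003],[0,0,-0.003],[0,0,-0.002],[0,0,0]], "twist": [0,0,0,0,0,0]}}

```text
clock: 17.85
tool_pos: [0.5836, 0.072, 0.1978]
eef_rot: [-0.472, -0.526, 0.527, 0.472]
contact_force: [-0.5, -0.7, -1.6]
opening: 0.27
```

```bash
python3 -c "
from h import *
st();rel()"
```

```text
17.85 [0.5836 0.072  0.1978] yaw 96.24 tool z-tilt [-3.e-04  0.e+00 -1.e+00] F [-0.46 -0.71 -1.59] M [ 0.009  0.026 -0.033] op 0.27
along 0.0017 lat 0.0008
```

Call:
{"api": "carry_out", "payload": {"offset": [[0,0,-0.002],[0,0,-0.002],[0,0,-0.002],[0,0,-0.002],[0,0,0]], "twist": [0,0,0,0,0]}}

```text
clock: 18.48
tool_pos: [0.5834, 0.0718, 0.1896]
eef_rot: [-0.472, -0.526, 0.527, 0.472]
contact_force: [-0.1, -0.8, -1.0]
opening: 0.275
```

```bash
python3 -c "
from h import *
st();rel()"
```

```text
18.48 [0.5834 0.0718 0.1896] yaw 96.24 tool z-tilt [-8.e-04 -3.e-04 -1.e+00] F [-0.1  -0.84 -0.95] M [-0.181  0.093  0.001] op 0.275
along 0.0015 lat 0.0007
```

Call:
{"api": "carry_out", "payload": {"offset": [[0,0,-0.004],[0,0,-0.004],[0,0,-0.005],[0,0,-0.005],[0,0,-0.005],[0,0,-0.005],[0,0,-0.005],[0,0,0]], "twist": [0,0,0,0,0,0,0,0]}}

```text
clock: 19.48
tool_pos: [0.5835, 0.0721, 0.1565]
eef_rot: [-0.472, -0.526, 0.527, 0.472]
contact_force: [0.5, 0.1, -2.3]
opening: 0.274
```

```bash
python3 -c "
from h import *
st();rel()"
```

```text
19.48 [0.5835 0.0721 0.1565] yaw 96.25 tool z-tilt [-6.e-04  1.e-04 -1.e+00] F [ 0.49  0.05 -2.29] M [-0.097  0.14   0.041] op 0.274
along 0.0016 lat 0.0009
```

Call:
{"api": "carry_out", "payload": {"offset": [[0,0,-0.003],[0,0,-0.003],[0,0,-0.002],[0,0,-0.002],[0,0,-0.002],[0,0,0]], "twist": [0,0,0,0,0,0]}}

```text
clock: 20.23
tool_pos: [0.5837, 0.0721, 0.1448]
eef_rot: [0.472, 0.527, -0.526, -0.472]
contact_force: [-0.0, 0.1, -2.2]
opening: 0.275
```

```bash
python3 -c "
from h import *
st();rel()"
```

```text
20.23 [0.5837 0.0721 0.1448] yaw 96.25 tool z-tilt [-0.e+00  3.e-04 -1.e+00] F [-0.01  0.07 -2.23] M [-0.042  0.074 -0.05 ] op 0.275
along 0.0018 lat 0.0009
```

Call:
{"api": "carry_out", "payload": {"offset": [[0,0,-0.0015],[0,0,-0.001],[0,0,-0.001],[0,0,-0.001],[0,0,0]], "twist": [0,0,0,0,0]}}

```text
clock: 20.85
tool_pos: [0.5841, 0.0721, 0.141]
eef_rot: [0.472, 0.527, -0.526, -0.472]
contact_force: [-1.3, -0.1, 3.2]
opening: 0.276
```

```bash
python3 -c "
from h import *
st();rel()"
```

```text
20.85 [0.5841 0.0721 0.141 ] yaw 96.24 tool z-tilt [ 1.1e-03  2.0e-04 -1.0e+00] F [-1.27 -0.07  3.24] M [-0.143  0.196  0.025] op 0.276
along 0.0023 lat 0.0009
```

```bash
python3 -c "
from h import *
print(np.round(get_state()['q'],2))"
```

```text
[-0.    0.79 -0.35  1.76  0.4   0.66  1.1 ]
```

Call:
{"api": "carry_out", "payload": {"offset": [[0,0,-0.0003],[0,0,0],[0,0,0],[0,0,0],[0,0,0],[0,0,0]], "twist": [0,2,2,2,2,0]}}

```text
clock: 21.6
tool_pos: [0.5843, 0.0724, 0.1407]
eef_rot: [0.434, 0.559, -0.558, -0.434]
contact_force: [-0.3, -0.6, 5.7]
opening: 0.277
```

```bash
python3 -c "
from h import *
st();rel();print(np.round(get_state()['q'],2))"
```

```text
21.6 [0.5843 0.0724 0.1407] yaw 104.27 tool z-tilt [ 1.6e-03  9.0e-04 -1.0e+00] F [-0.25 -0.58  5.71] M [ 0.036  0.082 -0.016] op 0.277
along 0.0025 lat 0.0012
[ 0.02  0.79 -0.39  1.76  0.44  0.67  1.21]
```

Call:
{"api": "carry_out", "payload": {"offset": [[0,0,0],[0,0,0],[0,0,0],[0,0,0],[0,0,0]], "twist": [2,2,2,2,0]}}

```text
clock: 22.22
tool_pos: [0.5844, 0.0723, 0.1406]
eef_rot: [0.394, 0.588, -0.587, -0.394]
contact_force: [0.1, 0.3, 4.5]
opening: 0.273
```

```bash
python3 -c "
from h import *
st();rel()"
```

```text
22.23 [0.5844 0.0723 0.1406] yaw 112.3 tool z-tilt [ 1.6e-03  8.0e-04 -1.0e+00] F [0.07 0.26 4.5 ] M [ 0.01  -0.072  0.017] op 0.273
along 0.0025 lat 0.0011
```

Call:
{"api": "carry_out", "payload": {"offset": [[0,0,0],[0,0,0],[0,0,0],[0,0,0],[0,0,0]], "twist": [2,2,2,2,0]}}

```text
clock: 22.85
tool_pos: [0.5835, 0.072, 0.1399]
eef_rot: [-0.352, -0.613, 0.613, 0.352]
contact_force: [0.9, 0.0, 0.5]
opening: 0.274
```

```bash
python3 -c "
from h import *
st();rel()"
```

```text
22.85 [0.5835 0.072  0.1399] yaw 120.27 tool z-tilt [-6.e-04  2.e-04 -1.e+00] F [0.88 0.01 0.55] M [ 0.089 -0.087 -0.005] op 0.274
along 0.0016 lat 0.0008
```

Fz fell and z dropped: the foot has probably found the socket. Lower gently.

Call:
{"api": "carry_out", "payload": {"offset": [[0,0,-0.0007],[0,0,-0.0007],[0,0,0]], "twist": [1,1,0]}}

```text
clock: 23.22
tool_pos: [0.5836, 0.072, 0.1387]
eef_rot: [-0.341, -0.619, 0.619, 0.341]
contact_force: [-0.5, 0.6, 2.3]
opening: 0.277
```

```bash
python3 -c "
from h import *
st();rel()"
```

```text
23.23 [0.5836 0.072  0.1387] yaw 122.26 tool z-tilt [-1.e-04  1.e-04 -1.e+00] F [-0.46  0.59  2.32] M [ 0.005 -0.039 -0.042] op 0.277
along 0.0017 lat 0.0008
```

Call:
{"api": "carry_out", "payload": {"offset": [[0,0,0],[0,0,-0.001],[0,0,-0.001],[0,0,0]], "twist": [1.5,1.5,0,0]}}

```text
clock: 23.72
tool_pos: [0.5836, 0.072, 0.1365]
eef_rot: [-0.325, -0.628, 0.628, 0.325]
contact_force: [0.5, -0.0, 0.4]
opening: 0.272
```

```bash
python3 -c "
from h import *
st();rel()"
```

```text
23.73 [0.5836 0.072  0.1365] yaw 125.24 tool z-tilt [-3.e-04  1.e-04 -1.e+00] F [ 0.54 -0.01  0.39] M [ 0.065 -0.086 -0.047] op 0.272
along 0.0017 lat 0.0008
```

Call:
{"api": "carry_out", "payload": {"offset": [[0,0,-0.0015],[0,0,-0.0015],[0,0,-0.0015],[0,0,-0.0015],[0,0,-0.001],[0,0,0]], "twist": [0,0,0,0,0,0]}}

```text
clock: 24.48
tool_pos: [0.5836, 0.072, 0.1295]
eef_rot: [-0.325, -0.628, 0.628, 0.325]
contact_force: [0.7, 0.2, -0.1]
opening: 0.274
```

```bash
python3 -c "
from h import *
st();rel()"
```

```text
24.48 [0.5836 0.072  0.1295] yaw 125.25 tool z-tilt [-3.e-04  0.e+00 -1.e+00] F [ 0.74  0.18 -0.08] M [ 0.126 -0.098 -0.028] op 0.274
along 0.0017 lat 0.0008
```

Call:
{"api": "carry_out", "payload": {"offset": [[0,0,-0.001],[0,0,-0.0008],[0,0,-0.0007],[0,0,-0.0005],[0,0,0]], "twist": [0,0,0,0,0]}}

```text
clock: 25.1
tool_pos: [0.5838, 0.0721, 0.1274]
eef_rot: [0.325, 0.628, -0.628, -0.325]
contact_force: [-1.0, -0.3, 5.6]
opening: 0.276
```

```bash
python3 -c "
from h import *
st();rel()"
```

```text
25.1 [0.5838 0.0721 0.1274] yaw 125.24 tool z-tilt [ 5.e-04 -1.e-04 -1.e+00] F [-0.96 -0.29  5.56] M [-0.04   0.268 -0.048] op 0.276
along 0.0019 lat 0.0009
```

The collar is on the bush: TCP is 13.6 mm below its standing height, with light contact. Release, rise and move clear.

Call:
{"api": "carry_out", "payload": {"offset": [[0,0,0],[0,0,0],[0,0,0],[0,0,0.01],[0,0,0.03],[0,0,0.04],[0,0,0.04],[0,0,0.03]], "twist": [0,0,0,0,0,0,0,0], "grip": 0.06}}

```text
clock: 26.1
tool_pos: [0.584, 0.0723, 0.2793]
eef_rot: [0.326, 0.628, -0.627, -0.325]
contact_force: [0.3, -1.3, 0.2]
opening: 0.683
```

Call:
{"api": "carry_out", "payload": {"offset": [[-0.01,-0.04,0],[-0.01,-0.04,0],[-0.01,-0.04,0],[-0.01,-0.04,0],[0,0,0]], "twist": [0,0,0,0,0]}}

```text
clock: 26.72
tool_pos: [0.5426, -0.0924, 0.2769]
eef_rot: [-0.327, -0.626, 0.628, 0.327]
contact_force: [-0.7, 0.2, -0.2]
opening: 0.682
```

```bash
python3 - <<'E'
from h import *
st()
S=snapshot('side');T=snapshot('top');cv2.imwrite('pics/raw_s8.png',S[:,:,::-1]);cv2.imwrite('pics/raw_t8.png',T[:,:,::-1])
a=cv2.resize(S[130:210,235:315,::-1],(400,400),interpolation=cv2.INTER_CUBIC);b=cv2.resize(T[145:225,130:210,::-1],(400,400),interpolation=cv2.INTER_CUBIC)
cv2.imwrite('pics/c8.png',np.hstack([a,b]))
print(proj('side',[[.582,.071,z] for z in (.157,.171,.115)]))
E
```

```text
26.73 [ 0.5426 -0.0924  0.2769] yaw 124.86 tool z-tilt [-0.0011 -0.0027 -1.    ] F [-0.66  0.19 -0.19] M [0.12  0.059 0.001] op 0.682
[[268.35315458 153.70676706]
 [268.43508788 148.3986341 ]
 [268.11215628 169.40388003]]
```

View pics/c8.png

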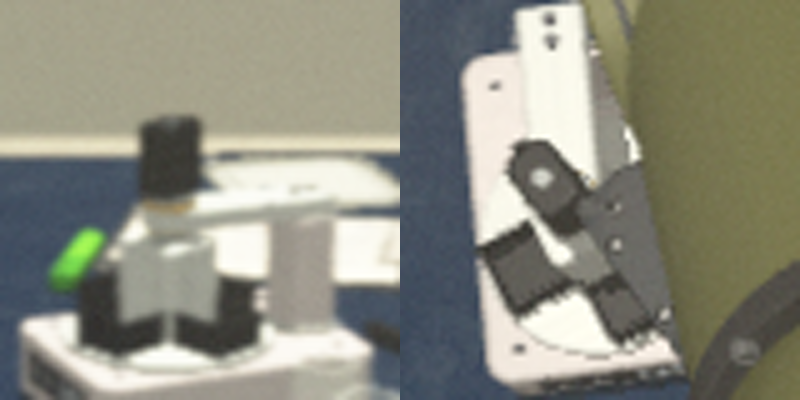

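The knob top is at side pixel (269,154). Fully home predicts row 153.7 and not engaged predicts 148.4, so the spindle is home, the turret is on its deck, and the gripper is clear.

```bash
python3 -c "
from plant import job
print(job.finish_job())"
```

```text
the job is handed in; nothing more can be done
None
```

The cell changer is back together and handed in at about 27 s of the 67 s allowed. The turret stands on its deck under the arm. The spindle is through the arm and turret, with its foot in the drive and the knob fully home.

- **Turret:** I gripped it by the hub, brought it in from the front with the fingers astride the arm, set it down with about 8 N at most, and released it.
- **Spindle:** I took the black-knobbed one from the stand, not the purple look-alikes. It passed through the bush and turret without catching. Pressed at about 5–8 N and turned roughly 24°, it dropped into the drive, and the collar then settled on the bush.
- **Last checks:** The arm ended 13.6 mm lower than with the foot standing on the drive, against about 14 mm expected. After release, the knob top showed at side-camera row 154; fully home predicts 153.7 and not engaged 148.4. The gripper was clear, with no contact force.
- **Disagreements and gaps:** Bush positions from the camera and the arm readings differed by 1–2 mm, which the lead-ins took up. I did not re-measure the cells, the bottle or the other things at the end, but saw no sign of touching them.

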